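# Load the air press, bolt its lid and open the air

## Task

Put the violin neck into the bed of the green air press, either way round, then swing the plywood lid fully shut and slide the red-handled bolt fully home through the keeper on the lid. Only once the lid is bolted, turn the yellow cock handle a full quarter turn until it lies along the brass pipe, to let in the air. Leave the cup, the flask and the punch case undisturbed.

Things in the scene. Friction and masses are not known exactly. Their poses are not given: they have to be found in the camera images.
- press: Fixed green bench air press, turned up to 20 deg on the bench. Origin under it at bench level, on the line (y 0) where deck and bed meet. Deck: x -130 to 130, y -170 to 0 mm, top 74 mm above the bench; carries bolt, cock, pipe and a gauge disc (20 mm high, at x 105, y -145). Bed: open plywood-walled trough on the +y side, y 0 to 125, inside 190 (x) by 95 mm (y), rim 60 mm above the bench
- bed (a point): centre of the cork floor of the bed, 22 mm above the bench and 38 mm below its rim; at press x 0, y 62.5 mm. Fixed to the press, same axes
- hinge (a point): point on the lid's hinge axis, at the middle of its length; the axis runs along the press's x, at press y 125 mm, 67 mm above the bench. Fixed to the press, same axes
- lid (a joint): Angle of the plywood lid, rad: 0 = shut (level, reaching from the hinge to press -y, top 74 mm above the bench, flush with the deck), 1.57 = upright, 1.95 = leaning out to press +y. 210 mm along the hinge, 122 mm from hinge to free edge, 14 mm thick, hinge axis at mid-thickness, 0.4 kg. Stiff: stays where it is left, takes 3 to 7 N at the free edge. Push its outer (upper) face to shut it
- keeper (a point): middle of the opening of the steel keeper staple (30 mm wide, 28 mm high) on the lid's outer face at press x +60 mm, 100 mm from the hinge, 20 mm outward from the lid's mid-plane; moves with the lid. The lid also has a black knob (26 mm across, 28 mm high) on that face at press x -60 mm, 98 mm from the hinge; the face between the two is bare
- bolt (a joint): travel of the bolt, m: 0 = fully drawn back, 0.060 = fully home against its stop, its tip right through the keeper on the shut lid. It slides along the press's +y, at press x 60 mm; friction 3 N
- bolt_top (a point): centre of the top of the bolt's red upright handle, a round post 14 mm across, top 138 mm above the bench, 45 mm tall above the rod (14 mm across, axis 86 mm above the bench); moves with the bolt. It stands at press y -90 mm at travel 0, -30 mm when home. The rod's two guides (press y -130 and -11, each 16 mm along y, 32 mm wide) are 98 mm high above the bench
- cock (a joint): angle of the yellow cock handle, rad: 0 = shut (handle points to press -x, across the pipe), 1.571 = open, against a hard stop (handle points to press -y, along the brass pipe). It turns counter-clockwise seen from above and stays where it is left; friction 0.2 N m
- cock_axis (a point): point on the cock's vertical axis at handle mid-height, 116 mm above the bench, at press x -40, y -90; fixed. The handle is a bar 14 mm wide, 16 mm high (108 to 124 mm above the bench), reaching 93 mm from the axis. Below it: the brass pipe along press y (top 94 mm above the bench) and the valve body (30 x 50 mm, top 104 mm)
- cock_tip (a point): end of the cock handle, 93 mm from the axis, at mid-height; moves with the handle
- neck: pale wooden violin neck lying on its side, loose, 152 mm long along its x, 28 mm high, 0.1 kg; origin under its middle, at bench level. Its shaft is 26 mm wide (y), straight for 80 mm round the origin; at its -x end is a round scroll 44 mm across, at its +x end a heel block 42 mm wide, both shifted 6 mm to its +y
- cup: white paper-coloured cup, 74 mm across, 90 mm high, bystander; origin under its centre
- flask: red flask with black cap and side handle, 108 mm across, 157 mm high, bystander; origin under its centre
- punches: black case with two rows of steel letter punches, 70 x 110 x 32 mm, bystander; origin under its centre
There are look-alikes about, which are no part of the job. What is shaped like the neck but pink or turquoise is not meant.

How it is judged:
On the way, in this order (a step that is already met when the one before it is completed fails the run):
1. the neck lies on the floor of the bed, let go (x of neck in the frame of bed between -0.03 and 0.03 m and y of neck in the frame of bed between -0.045 and 0.045 m and z of neck in the frame of bed below 0.006 m and angle between neck's own z axis and vertical below 0.1 rad and contact force between the fingers and neck below 0.3 N), for 0.2 s.
2. the lid is fully shut over the neck (value of joint lid below 0.06 rad), for 0.2 s.
3. the bolt is home in the keeper (value of joint bolt above 0.054 m), for 0.2 s.
4. the cock is fully open (value of joint cock above 1.44 rad), for 0.2 s.
At the end, for the whole second after the job is handed in: the neck lies flat and at rest on the floor of the bed, the lid is shut (within 0.06 rad), the bolt is home in its keeper (within 6 mm of its stop) and the cock handle lies along the pipe (within 0.13 rad of its stop) (x of neck in the frame of bed between -0.04 and 0.04 m and y of neck in the frame of bed between -0.05 and 0.05 m and z of neck in the frame of bed below 0.006 m and angle between neck's own z axis and vertical below 0.1 rad and linear speed of neck below 0.02 m/s and value of joint lid below 0.06 rad and value of joint bolt above 0.054 m and value of joint cock above 1.44 rad); the robot touches nothing.
It fails at once if the bolt is pushed forward while the lid is not shut (value of joint bolt above 0.03 m and value of joint lid above 0.1 rad).
It fails at once if the air is turned on before the lid is bolted (value of joint cock above 0.7 rad and value of joint bolt below 0.05 m).
It fails at once if a bystander (cup, flask or punch case) is disturbed: shifted by over 30 mm or knocked over (distance of any of cup, flask, punches from where it was at the start of the episode above 0.03 m or angle between any of cup, flask's own z axis and vertical above 0.5 rad).
It also fails if it takes over 70 s, if anything falls off the work surface, if the arm or the gripper's body presses on something with over 40 N, if the wrist force passes 120 N, or if a joint passes its speed limit or range.

## Robot

A 6-joint arm with a two-finger parallel gripper is mounted at the origin on the work surface. World frame = base frame: x ahead of the robot, y to its left, z up, the work surface at z = 0. Lengths are in m, angles in rad, forces in N, time in s.
With the tool pointing down it reaches from about 0.375 to 0.9 m from the base axis. Payload 3.1 kg.
Tool frame: the origin (TCP) lies between the finger pads; the fingertips stand manip.nose_length ahead of it and the grasp point (between the pads) lies 5 mm behind it (manip.nose_length is the distance from the TCP to the fingertips, in m); z points along the fingers, y is the line along which they close (so a half turn about z gives the same grasp; the last joint's range is limited). The gripper opens to 85 mm and grips with 20 to 120 N. Pads are 22 mm wide; open, the fingers measure 114 mm over their backs; the gripper's body (76 mm by 85 mm) begins 54 mm behind the grasp point. The pads swing forward as they close: fully open they stand 13 mm farther back than shut.
Start: joints at [1.155, 0.527, 1.433, -0, 1.181, -0.178], TCP at [0.147, 0.608, 0.245] pointing down, gripper open.
Joint ranges: [-3.08, 3.08], [-0.75, 2.2], [0.22, 2.44], [-1.43, 4.57], [0, 2.65], [-2.85, 2.85]. Speed limits (rad/s): [2.79, 2.79, 3.14, 3.14, 3.14, 3.14].

## Interface

Orientations are given as a unit quaternion [x, y, z, w].
In Python, from station import monitor, eyes, job, manip gives the robot as it stands.
- The arm moves only by the shell command python3 -m pendant 'ROWS' [FORCE]. ROWS is JSON, a list that holds one entry, the list of rows, each a list of 7 numbers: the shift along the tool's x, y, z as a fraction of full scale, then the turn, a rotation vector about the tool's x, y, z as a fraction of full scale, then the opening, from 0 (shut) to 1 (fully open). A call has 1 to 20 rows; each row shifts and turns the commanded pose from where the row before left it, along the tool's axes as they then stand; what a row does not reach is not made up. Full scale, the value 1, is 800 mm for a shift and 0.12 rad for a turn. A row lasts 1/10 s, in which the tool goes at most 50 mm and 8.59 degrees, less where a joint would pass 70% of its speed; a pose out of reach is approached as far as the arm can. A call with a number of a shift or a turn outside -1 to 1 is refused whole. A call with a gripper value outside its range is refused whole. The fingers move at their own pace and stop on an object; FORCE is the grip in N (left out, the last holds). Time passes only in rows, so rows that do not move let the fingers close. It gives the time, the measured TCP pose, the force, the opening and the grip force at its end, in the units of the state.
- monitor.sense(): the state, without advancing time (a new reading comes with each control period).
- eyes.snapshot(name): name is "scene" or "top" or "wrist"; returns a dict with "pixels" (480x640x3 uint8, red, green, blue), "depth" (480x640 float32, m along the optical axis (not along the pixel's ray), 0 where there is no reading), "intrinsics" (3x3 intrinsics, pixels), "eye" and "attitude" of the camera in the world. Camera axes: x right, y down, z forward; pixel columns grow to the right and rows downward; lengths in m; the calibration is good to about 2 mm. A picture is of the moment at which its call begins.
- job.sign_off(): hands the job in; it is judged then, once.
The state is a dict: "t": time; "q": joint angles; "qd": joint speeds; "tau": joint torques, N m; "tcp_pos": TCP position; "tool_rot": TCP orientation; "force": force on the tool from outside, world axes, zero at the start; "ft_torque": the same for the moment, N m; "finger_gap": opening from 0.0 (shut) to 1.0 (fully open); "gripper_force": force on a finger pad.
Only numpy, scipy, OpenCV 4.12 (cv2) and the standard library are available. Lean on these libraries where they do the work, as an engineer would, in place of code of your own. Each camera call takes 0.05 s, during which the arm holds its last target. There are 200 camera calls.

## Working session

There is one attempt and no reset: what is moved stays moved. The work goes in short steps, Python scripts to look and compute and a shell command to move; the robot and the scene stay as the last step left them, time stands still between calls to the robot, and variables do not carry over. Pictures are saved under pics/ and viewed, at most 10 in all, crops included, and the job is handed in when it is done.

```bash
ls; mkdir -p pics; cat > h.py <<'E'
import numpy as np,cv2
from scipy.spatial.transform import Rotation as R
from station import monitor,eyes,job,manip
def snap(n,f):
    s=eyes.snapshot(n); np.savez(''+f+'.npz',**{k:np.array(v) for k,v in s.items()})
    cv2.imwrite('pics/'+f+'.png',s['pixels'][:,:,::-1]); return s
def cloud(s):
    K=np.array(s['intrinsics']);d=np.array(s['depth']);v,u=np.mgrid[:480,:640]
    c=np.stack([(u-K[0,2])/K[0,0]*d,(v-K[1,2])/K[1,1]*d,d],-1)
    a=np.array(s['attitude']); M=a if a.shape==(3,3) else R.from_quat(a).as_matrix()
    return c@M.T+np.array(s['eye'])
E
python3 - <<'E'
from h import *
s=monitor.sense();print(s['tcp_pos'],s['tool_rot'],manip.nose_length,s['t'])
print(R.from_quat(s['tool_rot']).as_matrix().round(3))
for n in('top','scene'):
    a=snap(n,n+'1'); print(n,a['eye'],a['attitude'])
E
```

```text
pics
[0.14630904 0.60692551 0.24431065] [ 1.18117575e-01  9.92999003e-01 -1.05711055e-03 -3.19396982e-04] 0.014 0.0
[[-0.972  0.235 -0.001]
 [ 0.235  0.972 -0.002]
 [ 0.    -0.002 -1.   ]]
top [ 0.46077615 -0.02784598  1.17138632] [-0.70442619  0.70907027 -0.01254348  0.02908171]
scene [1.32519578 0.14287526 1.33812634] [ 0.60491789  0.74610263 -0.21616606 -0.1751498 ]
```

View pics/top1.png

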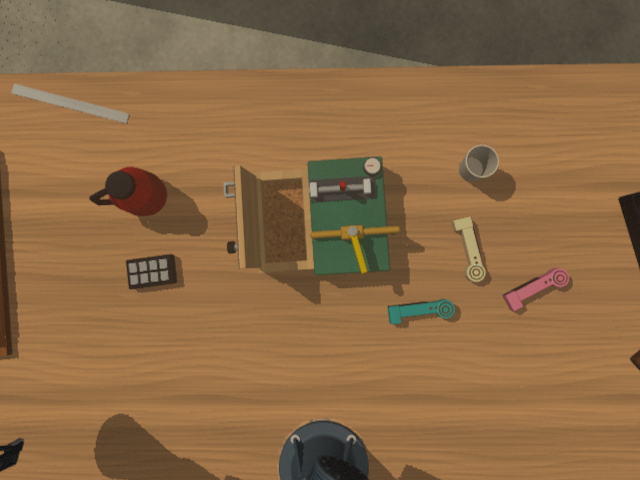

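View pics/scene1.png

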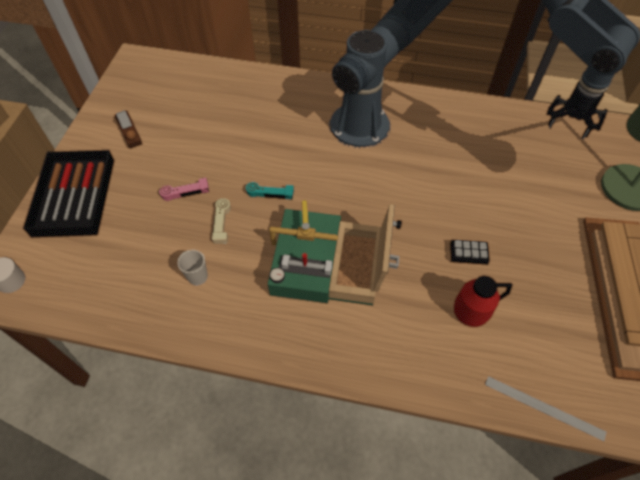

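The top view shows the press deck (308–389, 157–275), its bed to the left and the lid leaning out at x≈240. The bolt handle is at (343,185) and the cock tip at (363,270). The pale neck runs from its heel (464,225) to its scroll (475,272). The flask and punches are left of the lid, and the cup is at (481,163).

```bash
cat >> h.py <<'E'
def ld(f): return dict(np.load(''+f+'.npz'))
E
python3 - <<'E'
from h import *
s=ld('top1');P=cloud(s);im=s['pixels'];hsv=cv2.cvtColor(im,cv2.COLOR_RGB2HSV)
z=P[...,2]
# deck: green, z~.074
m=(hsv[...,0]>60)&(hsv[...,0]<90)&(hsv[...,1]>80)&(abs(z-.074)<.008)
m[:,:300]=0;m[:,400:]=0
q=P[m];print('deck',m.sum(),np.median(q[:,2]))
# full deck footprint incl. hardware: fit rect to hull
r=cv2.minAreaRect(q[:,:2].astype(np.float32));print(r,cv2.boxPoints(r).round(4))
n=np.zeros_like(m);n[205:290,450:492]=1
n&=(z>.015)&(z<.04)
qn=P[n];print('neck',n.sum(),np.percentile(qn[:,2],[5,50,95]))
r=cv2.minAreaRect(qn[:,:2].astype(np.float32));print(r,cv2.boxPoints(r).round(4))
# shaft axis: middle pixels
for u,v in[(464,225),(475,272),(469,245),(343,185),(363,270),(352,232),(228,190),(232,247),(481,150),(135,190),(151,271)]:print((u,v),P[v,u].round(4))
E
```

```text
deck 1695 0.07436145725436538
((0.5309872031211853, -0.06129879504442215), (0.1578579992055893, 0.1598568707704544), 4.025020599365234) [[ 0.4466  0.0129]
 [ 0.4579 -0.1466]
 [ 0.6153 -0.1355]
 [ 0.6041  0.024 ]]
neck 987 [0.02210217 0.02861396 0.03294338]
((0.5003366470336914, -0.3440629243850708), (0.1510133147239685, 0.04401518031954765), 12.57125473022461) [[ 0.4219 -0.339 ]
 [ 0.4314 -0.382 ]
 [ 0.5788 -0.3491]
 [ 0.5692 -0.3061]]
(464, 225) [ 0.556  -0.3314  0.0284]
(475, 272) [ 0.4468 -0.3538  0.0296]
(469, 245) [ 0.4608 -0.0278  1.1714]
(343, 185) [ 0.6342 -0.0486  0.1381]
(363, 270) [ 0.4536 -0.0897  0.1288]
(352, 232) [ 0.5347 -0.0672  0.1269]
(228, 190) [0.6236 0.194  0.152 ]
(232, 247) [0.5025 0.1806 0.1727]
(481, 150) [ 0.7252 -0.3661  0.0577]
(135, 190) [0.6277 0.3973 0.1387]
(151, 271) [0.4534 0.4014 0.0288]
```

```bash
python3 - <<'E'
from h import *
s=ld('top1');P=cloud(s);z=P[...,2]
m=np.zeros((480,640),bool);m[150:285,300:400]=1
m&=(z>.068)&(z<.08)
c=cv2.morphologyEx(m.astype(np.uint8),cv2.MORPH_OPEN,np.ones((3,3)))>0
q=P[c];r=cv2.minAreaRect(q[:,:2].astype(np.float32));print(c.sum(),r,cv2.boxPoints(r).round(4))
K=s['intrinsics'];M=R.from_quat(s['attitude']).as_matrix()
def ray(u,v,h):
    d=M@np.array([(u-K[0,2])/K[0,0],(v-K[1,2])/K[1,1],1]);return (s['eye']+d*(h-s['eye'][2])/d[2]).round(4)
for u,v in[(308,160),(382,157),(389,271),(314,275)]:print(ray(u,v,.074))
# rim z .06
m=np.zeros((480,640),bool);m[150:285,255:320]=1;m&=(z>.054)&(z<.066);q=P[m];r=cv2.minAreaRect(q[:,:2].astype(np.float32));print('rim',m.sum(),r)
big=cv2.resize(s['pixels'][145:285,220:400,::-1],None,fx=4.4,fy=4.2,interpolation=cv2.INTER_CUBIC);cv2.imwrite('pics/crop1.png',big)
E
```

```text
6571 ((0.578229546546936, -0.06103520840406418), (0.2600988745689392, 0.1698954552412033), 3.386389970779419) [[ 0.4434  0.0161]
 [ 0.4534 -0.1535]
 [ 0.7131 -0.1382]
 [ 0.703   0.0314]]
[0.7029 0.0289 0.074 ]
[ 0.7079 -0.1386  0.074 ]
[ 0.4506 -0.1508  0.074 ]
[0.4427 0.0166 0.074 ]
rim 1843 ((0.5699167251586914, 0.08623868972063065), (0.23068813979625702, 0.12463527917861938), 3.103611946105957)
```

View pics/crop1.png

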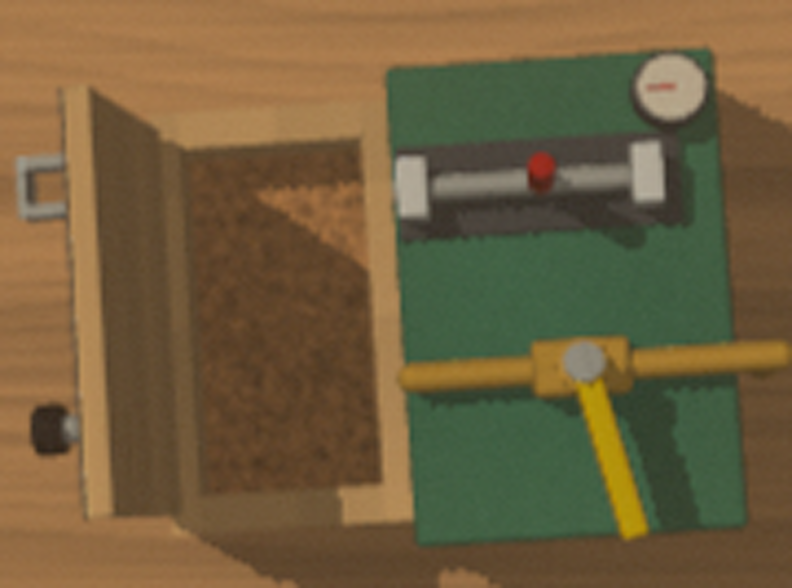

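The crop confirms the deck, the bolt slightly advanced (~14 mm) and the cock about 0.19 rad off shut. The fitted deck is 260×170 mm at yaw 3.39°, which matches the spec. Next I'll move towards the neck.

```bash
cat >> h.py <<'E'
ex=np.array([.99826,.0590]);ey=np.array([-.0590,.99826]);O=np.array([.5732,.0238])
def pw(x,y): return O+ex*x+ey*y
def pl(p): d=np.array(p[:2])-O; return np.array([d@ex,d@ey])
def go(t,yaw=None,pos=None,rot=None):
    "print tool-frame fraction total & per-row for target xyz, then turn so tool y lies at angle yaw"
    s=monitor.sense();M=R.from_quat(s['tool_rot']).as_matrix();p=np.array(s['tcp_pos']) if pos is None else np.array(pos)
    d=np.array(t)-p;f=M.T@d/.8;n=int(np.ceil(np.linalg.norm(d)/.048));print('rows',n,(f/max(n,1)).round(4),'total',f.round(4))
    if yaw is not None:
        c=np.degrees(np.arctan2(M[1,1],M[0,1]));a=(yaw-c+90)%180-90;print('turn tool z fraction total',round(-np.radians(a)/.12,3))
E
python3 -m pendant '[[[-0.0535,-0.0238,-0.0028,0,0,0,1],[-0.0535,-0.0238,-0.0028,0,0,0,1],[-0.0535,-0.0238,-0.0028,0,0,0,1],[-0.0535,-0.0238,-0.0028,0,0,0,1],[-0.0535,-0.0238,-0.0028,0,0,0,1],[-0.0535,-0.0238,-0.0028,0,0,0,1],[-0.0535,-0.0238,-0.0028,0,0,0,1],[-0.0535,-0.0238,-0.0028,0,0,0,1],[-0.0535,-0.0238,-0.0028,0,0,0,1]]]'
python3 -c "
from h import *
go([.5016,-.35,.25],102.57)"
```

```text
t: 1.0
tcp_pos: [0.4819, 0.3491, 0.2652]
tool_rot: [0.118, 0.993, -0.0, -0.0]
force: [0.7, 0.7, 0.0]
finger_gap: 1.002
gripper_force: 0.0
rows 15 [-0.0153 -0.0562  0.0013] total [-0.2291 -0.8437  0.0192]
turn tool z fraction total -3.803
```

```bash
python3 -m pendant '[[[-0.0153,-0.0562,0,0,0,0,1],[-0.0153,-0.0562,0,0,0,0,1],[-0.0153,-0.0562,0,0,0,0,1],[-0.0153,-0.0562,0,0,0,0,1],[-0.0153,-0.0562,0,0,0,0,1],[-0.0153,-0.0562,0,0,0,0,1],[-0.0153,-0.0562,0,0,0,0,1],[-0.0153,-0.0562,0,0,0,0,1],[-0.0153,-0.0562,0,0,0,0,1],[-0.0153,-0.0562,0,0,0,0,1],[-0.0153,-0.0562,0,0,0,0,1],[-0.0153,-0.0562,0,0,0,0,1],[-0.0153,-0.0562,0,0,0,0,1],[-0.0153,-0.0562,0,0,0,0,1],[-0.0153,-0.0562,0,0,0,0,1],[0,0,0.05,0,0,-0.95,1],[0,0,0.05,0,0,-0.95,1],[0,0,0.05,0,0,-0.95,1],[0,0,0,0,0,-0.95,1]]]'
python3 -c "
from h import *
snap('wrist','w1')
go([.5016,-.35,.02],102.57)"
```

```text
t: 2.9
tcp_pos: [0.4974, -0.345, 0.1389]
tool_rot: [-0.111, 0.994, 0.005, -0.004]
force: [-0.9, -0.3, 0.4]
finger_gap: 1.0
gripper_force: 0.0
rows 3 [-0.001  -0.0022  0.0505] total [-0.003  -0.0066  0.1516]
turn tool z fraction total 0.058
```

View pics/w1.png

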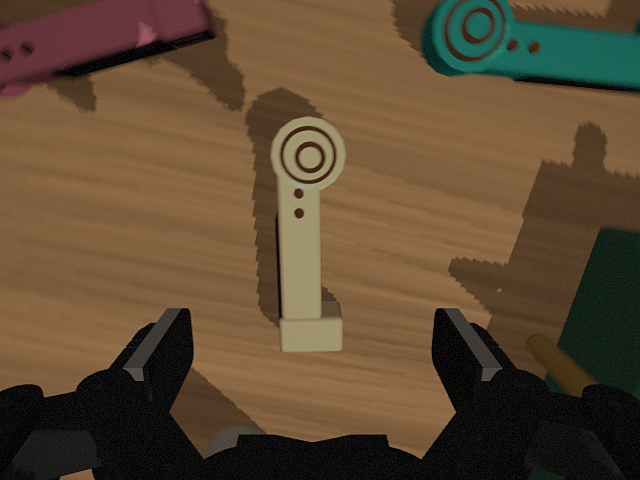

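The neck is aligned with the tool: shaft at column ~299, between the fingers at 190 and 435. Descending and gripping.

```bash
python3 -m pendant '[[[-0.001,-0.0015,0.04,0,0,0,1],[-0.001,-0.0015,0.04,0,0,0,1],[0,-0.0015,0.04,0,0,0,1],[0,-0.0015,0.031,0,0,0,1],[0,0,0,0,0,0,1],[0,0,0,0,0,0,0.2],[0,0,0,0,0,0,0.2],[0,0,0,0,0,0,0.2],[0,0,0,0,0,0,0.2],[0,0,0,0,0,0,0.2],[0,0,0,0,0,0,0.2],[0,0,0,0,0,0,0.2]]]' 40
```

```text
t: 4.15
tcp_pos: [0.5044, -0.353, 0.0262]
tool_rot: [-0.109, 0.994, -0.001, 0.001]
force: [-0.5, 0.6, 7.7]
finger_gap: 0.291
gripper_force: 41.5
```

```bash
python3 -m pendant '[[[0,0,-0.06,0,0,0,0.2],[0,0,-0.06,0,0,0,0.2],[0,0,-0.06,0,0,0,0.2],[0,0,-0.06,0,0,0,0.2],[0,0,0,0,0,0.67,0.2],[0,0,0,0,0,0.67,0.2],[0,0,0,0,0,0,0.2]]]' 
python3 -c "
from h import *
go([*pw(-.002,.0595),.22],93.38)"
```

```text
t: 4.85
tcp_pos: [0.5035, -0.3521, 0.2172]
tool_rot: [-0.029, 1.0, -0.0, 0.0]
force: [-0.9, -1.0, -0.9]
finger_gap: 0.295
gripper_force: 40.5
rows 10 [-0.0112  0.0538 -0.0004] total [-0.112   0.5384 -0.0037]
turn tool z fraction total -0.004
```

```bash
python3 -m pendant '[[[-0.0112,0.0538,0,0,0,0,0.2],[-0.0112,0.0538,0,0,0,0,0.2],[-0.0112,0.0538,0,0,0,0,0.2],[-0.0112,0.0538,0,0,0,0,0.2],[-0.0112,0.0538,0,0,0,0,0.2],[-0.0112,0.0538,0,0,0,0,0.2],[-0.0112,0.0538,0,0,0,0,0.2],[-0.0112,0.0538,0,0,0,0,0.2],[-0.0112,0.0538,0,0,0,0,0.2],[-0.0112,0.0538,0,0,0,0,0.2],[0,0,0,0,0,0,0.2],[0,0,0,0,0,0,0.2]]]' 
python3 -c "
from h import *
go([*pw(-.002,.0595),.10],93.38);snap('wrist','w2')"
```

```text
t: 6.05
tcp_pos: [0.5675, 0.0835, 0.216]
tool_rot: [-0.031, 1.0, -0.0, -0.001]
force: [-0.2, -0.1, -0.7]
finger_gap: 0.295
gripper_force: 40.5
rows 3 [-0.0002 -0.0002  0.0483] total [-0.0005 -0.0005  0.145 ]
turn tool z fraction total 0.03
```

View pics/w2.png

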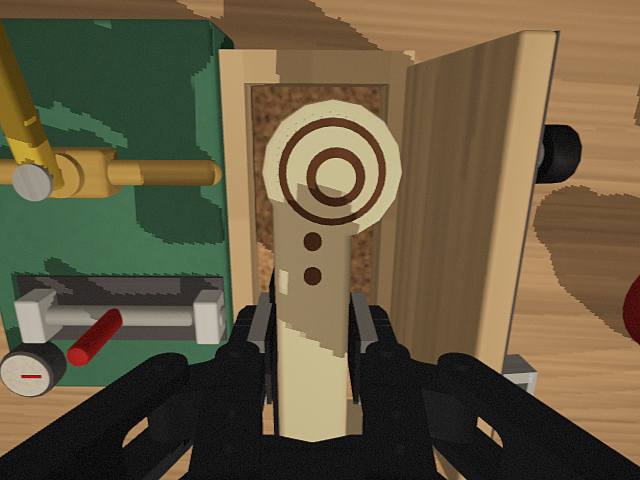

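The neck is centred over the bed and parallel to it, with the scroll at (333,170) between the walls at 245 and 395. Lowering and releasing.

```bash
python3 -m pendant '[[[0,0,0.05,0,0,0,0.2],[0,0,0.05,0,0,0,0.2],[0,0,0.05,0,0,0,0.2],[0,0,0.04,0,0,0,0.2],[0,0,0.012,0,0,0,0.2],[0,0,0.005,0,0,0,0.2],[0,0,0,0,0,0,0.2]]]' 

```

```text
t: 6.8
tcp_pos: [0.5688, 0.0817, 0.0516]
tool_rot: [-0.029, 1.0, -0.0, 0.001]
force: [0.3, -1.0, -1.4]
finger_gap: 0.291
gripper_force: 40.4
```

```bash
python3 -m pendant '[[[0,0,0.004,0,0,0,0.2],[0,0,0.001,0,0,0,0.2],[0,0,0,0,0,0,0.2],[0,0,0,0,0,0,0.5],[0,0,0,0,0,0,0.5],[0,0,0,0,0,0,0.5],[0,0,0,0,0,0,0.5]]]' 
python3 -m pendant '[[[0,0,-0.03,0,0,0,0.5],[0,0,-0.06,0,0,0,0.5],[0,0,-0.06,0,0,0,0.5],[0,0,-0.06,0,0,0,0.5],[0,0,-0.04,0,0,0,0],[0,0,0,0,0,0,0],[0,0,0,0,0,0,0],[0,0,0,0,0,0,0]]]' 
python3 - <<'E'
from h import *
s=snap('top','top2');P=cloud(s)
# lid outer face / edge: points z>.1 near
L=(P[...,0]-O[0])*ex[0]+(P[...,1]-O[1])*ex[1];Y=(P[...,0]-O[0])*ey[0]+(P[...,1]-O[1])*ey[1];z=P[...,2]
m=(abs(L)<.12)&(Y>.1)&(Y<.25)&(z>.08);m[:,300:]=0
for a in np.arange(.08,.22,.02):
    k=m&(z>=a)&(z<a+.02); print(round(a,2),k.sum(),np.percentile(Y[k],[5,50,95]).round(3) if k.any() else '')
k=(abs(L)<.09)&(Y>.02)&(Y<.105)&(z>.035)&(z<.065); print('neck',k.sum(),[np.percentile(a[k],[1,50,99]).round(3) for a in (L,Y,z)])
E
```

```text
t: 7.5
tcp_pos: [0.5689, 0.0816, 0.0481]
tool_rot: [-0.029, 1.0, -0.001, 0.001]
force: [-0.2, -5.0, 2.1]
finger_gap: 0.496
gripper_force: 0.0
t: 8.3
tcp_pos: [0.5668, 0.0827, 0.2459]
tool_rot: [-0.029, 1.0, 0.0, -0.001]
force: [-0.3, 0.4, -0.5]
finger_gap: -0.002
gripper_force: 0.0
0.08 89 [0.119 0.121 0.122]
0.1 99 [0.122 0.123 0.125]
0.12 97 [0.125 0.126 0.127]
0.14 113 [0.127 0.129 0.13 ]
0.16 229 [0.13  0.133 0.17 ]
0.18 344 [0.133 0.139 0.147]
0.2 0 
0.22 0 
neck 118 [array([-0.077, -0.051,  0.008]), array([0.043, 0.048, 0.056]), array([0.036, 0.049, 0.055])]
```

```bash
python3 -m pendant '[[[0,0.05,0,0,0,0,0],[0,0.05,0,0,0,0,0],[0,0.05,0,0,0,0,0],[0,0.05,0,0,0,0,0],[0,0,0.047,0,0,0,0],[0,0,0.047,0,0,0,0],[0,0,0,0,0,0,0]]]' 
python3 -m pendant '[[[0,-0.038,0,0,0,0,0],[0,-0.038,0,0,0,0,0],[0,-0.0175,-0.001,0,0,0,0],[0,-0.0175,-0.001,0,0,0,0],[0,-0.017,0.0044,0,0,0,0],[0,-0.017,0.0044,0,0,0,0]]]' 
python3 -c "
from h import *
s=monitor.sense();print(pl(s['tcp_pos']));snap('scene','scene2')"
```

```text
t: 9.05
tcp_pos: [0.5536, 0.2416, 0.1652]
tool_rot: [-0.03, 1.0, -0.002, -0.008]
force: [-0.9, 0.2, -0.7]
finger_gap: -0.001
gripper_force: 0.0
t: 9.65
tcp_pos: [0.5659, 0.1261, 0.1671]
tool_rot: [-0.029, 1.0, 0.0, 0.001]
force: [0.4, 3.9, -0.8]
finger_gap: 0.002
gripper_force: 1.8
[-0.00127028  0.10255941]
```

View pics/scene2.png

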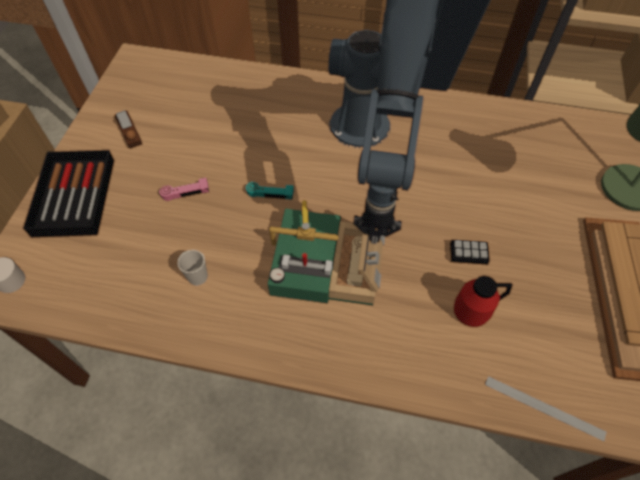

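The lid (350–380, 235–285) is partly swung over with the fingers behind it, as planned. Continuing down the arc.

```bash
python3 -m pendant '[[[0,-0.0144,0.0085,0,0,0,0],[0,-0.0144,0.0085,0,0,0,0],[0,-0.0113,0.0128,0,0,0,0],[0,-0.0113,0.0128,0,0,0,0],[0,-0.006,0.0125,0,0,0,0],[0,-0.006,0.0125,0,0,0,0],[0,-0.0028,0.0138,0,0,0,0],[0,-0.0028,0.0138,0,0,0,0],[0,0,0.003,0,0,0,0],[0,0,0,0,0,0,0]]]' 
python3 -c "
from h import *
s=monitor.sense();print(pl(s['tcp_pos']))"
```

```text
t: 10.7
tcp_pos: [0.5685, 0.0709, 0.0881]
tool_rot: [-0.03, 1.0, -0.0, -0.0]
force: [-1.1, -2.6, 8.5]
finger_gap: 0.004
gripper_force: 4.1
[-0.00192566  0.04730115]
```

```bash
python3 -m pendant '[[[0,0,0.004,0,0,0,0],[0,0,0,0,0,0,0],[0,0,-0.03,0,0,0,0],[0,0,-0.05,0,0,0,0],[0,0,-0.05,0,0,0,0],[0,0,-0.03,0,0,0,0],[-0.02,-0.045,0,0,0,0,0],[-0.02,-0.045,0,0,0,0,0],[-0.02,-0.045,0,0,0,0,0],[-0.018,-0.045,0,0,0,0,0],[0,-0.035,0,0,0,0,0],[0,0,0,0,0,0,0]]]' 
python3 - <<'E'
from h import *
s=snap('top','top3');P=cloud(s);p=monitor.sense()['tcp_pos'];print(pl(p))
X=(P[...,:2]-O)@ex;Y=(P[...,:2]-O)@ey;z=P[...,2]
for a,b in((.01,.03),(.03,.06),(.06,.09),(.09,.115)):
    k=(abs(X)<.035)&(Y>a)&(Y<b);print(a,k.sum(),np.median(z[k]).round(4))
h=cv2.cvtColor(s['pixels'],cv2.COLOR_RGB2HSV)
k=((h[...,0]<8)|(h[...,0]>172))&(h[...,1]>150)&(abs(X-.06)<.03)&(Y<0)&(Y>-.13)&(z>.12);print('bolt',k.sum(),X[k].mean() if k.any() else'',Y[k].mean() if k.any() else'')
go([*pw(.06,-.12),.124],93.38)
E
```

```text
t: 11.9
tcp_pos: [0.6409, -0.1001, 0.2107]
tool_rot: [-0.027, 1.0, -0.0, -0.001]
force: [-0.4, -0.1, -0.5]
finger_gap: -0.002
gripper_force: 0.0
[ 0.05969583 -0.12538925]
0.01 272 0.0744
0.03 409 0.0741
0.06 408 0.0742
0.09 344 0.0741
bolt 25 0.059917729726962694 -0.07518532943190583
rows 2 [-0.0003  0.0033  0.0542] total [-0.0007  0.0065  0.1084]
turn tool z fraction total -0.027
```

The lid is level at 74 mm, so it is shut. The bolt handle is at press y −75. Descending behind it and pushing.

```bash
python3 -m pendant '[[[0,0,0.04,0,0,0,0],[0,0,0.04,0,0,0,0],[0,0,0.03,0,0,0,0],[0,0.02,0,0,0,0,0],[0,0.02,0,0,0,0,0],[0,0.02,0,0,0,0,0],[0,0.02,0,0,0,0,0],[0,0.01,0,0,0,0,0],[0,0,0,0,0,0,0]]]' 
python3 -c "
from h import *
print(pl(monitor.sense()['tcp_pos']))"
```

```text
t: 12.85
tcp_pos: [0.6371, -0.0236, 0.1259]
tool_rot: [-0.03, 1.0, -0.001, 0.001]
force: [-0.5, -1.7, -0.6]
finger_gap: 0.003
gripper_force: 1.0
[ 0.06102411 -0.05104344]
```

```bash
python3 -m pendant '[[[0,0.005,0,0,0,0,0],[0,0.005,0,0,0,0,0],[0,0.003,0,0,0,0,0],[0,0,0,0,0,0,0]]]' 
python3 -c "
from h import *
print(pl(monitor.sense()['tcp_pos']))"
```

```text
t: 13.25
tcp_pos: [0.6372, -0.0227, 0.1261]
tool_rot: [-0.031, 1.0, -0.007, 0.001]
force: [-3.8, -25.1, -0.4]
finger_gap: -0.001
gripper_force: 12.1
[ 0.06115025 -0.05020016]
```

```bash
python3 -m pendant '[[[0,-0.03,0,0,0,0,0],[0,0,-0.05,0,0,0,0],[0,0,-0.05,0,0,0,0],[0,-0.05,0,0,0,0,0],[0,0,0,0,0,0,0]]]' 
python3 - <<'E'
from h import *
s=snap('top','top4');P=cloud(s);print(pl(monitor.sense()['tcp_pos']))
X=(P[...,:2]-O)@ex;Y=(P[...,:2]-O)@ey;z=P[...,2]
h=cv2.cvtColor(s['pixels'],cv2.COLOR_RGB2HSV)
k=((h[...,0]<8)|(h[...,0]>172))&(h[...,1]>150)&(abs(X-.06)<.03)&(Y<.03)&(Y>-.13)&(z>.12);print('bolt',k.sum(),X[k].mean(),Y[k].mean())
k=(abs(X)<.035)&(Y>.01)&(Y<.11);print(np.median(z[k]))
go([*pw(-.105,-.05),.205],93.38)
E
```

```text
t: 13.75
tcp_pos: [0.6422, -0.0815, 0.2078]
tool_rot: [-0.028, 1.0, -0.001, 0.004]
force: [0.5, -0.3, -1.0]
finger_gap: -0.001
gripper_force: 0.0
[ 0.06154268 -0.10706128]
bolt 0 nan nan
0.07428805679962869
rows 4 [0.0521 0.0176 0.0003] total [0.2084 0.0705 0.001 ]
turn tool z fraction total -0.031<stdin>:5: RuntimeWarning: Mean of empty slice.
  ret = ret.dtype.type(ret / rcount)
```

```bash
python3 -m pendant '[[[0.052,0.0176,0,0,0,0,0],[0.052,0.0176,0,0,0,0,0],[0.052,0.0176,0,0,0,0,0],[0.052,0.0176,0,0,0,0,0],[0,0,0,0,0,0,0],[0,0,0,0,0,0,0]]]' 
python3 - <<'E'
from h import *
s=snap('top','top5');P=cloud(s);print(pl(monitor.sense()['tcp_pos']))
X=(P[...,:2]-O)@ex;Y=(P[...,:2]-O)@ey;z=P[...,2]
h=cv2.cvtColor(s['pixels'],cv2.COLOR_RGB2HSV)
k=((h[...,0]<8)|(h[...,0]>172))&(h[...,1]>150)&(abs(X-.06)<.03)&(Y<.03)&(Y>-.13)&(z>.1);print('bolt',k.sum(),X[k].mean(),Y[k].mean())
k=(abs(h[...,0].astype(int)-27)<5)&(h[...,1]>180)&(z>.1)&(X<-.05)&(X>-.16)&(Y<0);print('cock',k.sum(),[(X[k][i].round(3),Y[k][i].round(3)) for i in (X[k].argmin(),X[k].argmax())] if k.any() else'')
E
```

```text
t: 14.4
tcp_pos: [0.4695, -0.0303, 0.2048]
tool_rot: [-0.029, 1.0, 0.001, -0.0]
force: [1.3, -1.2, -0.4]
finger_gap: -0.001
gripper_force: 0.0
[-0.10493281 -0.04887383]
bolt 33 0.05795615065873272 -0.029464281159685312
cock 17 [(np.float64(-0.079), np.float64(-0.078)), (np.float64(-0.052), np.float64(-0.086))]
```

```bash
python3 -m pendant '[[[0,0,0.053,0,0,0,0],[0,0,0.053,0,0,0,0],[0.002,-0.02,0,0,0,0,0],[0.002,-0.02,0,0,0,0,0],[0,-0.0135,0,0,0,0,0],[0,-0.0135,0,0,0,0,0],[-0.004,-0.012,0,0,0,0,0],[-0.004,-0.012,0,0,0,0,0],[-0.0077,-0.0103,0,0,0,0,0],[-0.0077,-0.0103,0,0,0,0,0],[-0.0103,-0.0075,0,0,0,0,0],[-0.0103,-0.0075,0,0,0,0,0],[-0.011,-0.0028,0,0,0,0,0],[-0.011,-0.0028,0,0,0,0,0],[0,0,0,0,0,0,0]]]' 
python3 -c "
from h import *
print(pl(monitor.sense()['tcp_pos']))"
```

```text
t: 15.95
tcp_pos: [0.5247, -0.1345, 0.1195]
tool_rot: [-0.03, 1.0, 0.0, -0.003]
force: [-7.9, -0.8, 3.0]
finger_gap: 0.006
gripper_force: 3.7
[-0.05776378 -0.15516432]
```

```bash
python3 -m pendant '[[[-0.005,0,0,0,0,0,0],[-0.003,0,0,0,0,0,0],[0,0,0,0,0,0,0],[0,0,0,0,0,0,0]]]' 
python3 -m pendant '[[[0.03,0,0,0,0,0,0],[0.01,0,-0.05,0,0,0,0],[0,0,-0.06,0,0,0,0],[0,-0.05,-0.05,0,0,0,0],[0,-0.06,0,0,0,0,0],[0,-0.06,0,0,0,0,0],[0,-0.06,0,0,0,0,0],[0,0,0,0,0,0,0],[0,0,0,0,0,0,0]]]' 
python3 - <<'E'
from h import *
s=snap('top','top6')
cv2.imwrite('pics/crop6.png',cv2.resize(s['pixels'][145:285,220:400,::-1],None,fx=4.4,fy=4.2,interpolation=cv2.INTER_CUBIC))
P=cloud(s);X=(P[...,:2]-O)@ex;Y=(P[...,:2]-O)@ey;z=P[...,2]
h=cv2.cvtColor(s['pixels'],cv2.COLOR_RGB2HSV)
k=(h[...,0]>24)&(h[...,0]<32)&(h[...,1]>180)&(z>.112)&(z<.14)&(Y<-.11);print(k.sum(),np.polyfit(Y[k],X[k],1),Y[k].min())
E
```

```text
t: 16.35
tcp_pos: [0.5251, -0.1344, 0.1194]
tool_rot: [-0.031, 0.999, 0.001, -0.009]
force: [-20.3, -6.9, 10.2]
finger_gap: -0.002
gripper_force: 10.2
t: 17.25
tcp_pos: [0.5122, -0.3174, 0.2436]
tool_rot: [-0.028, 1.0, -0.001, 0.001]
force: [1.2, 0.0, -0.4]
finger_gap: 0.001
gripper_force: 0.0
21 [-0.01533961 -0.04175256] -0.17483610007697797
```

View pics/crop6.png

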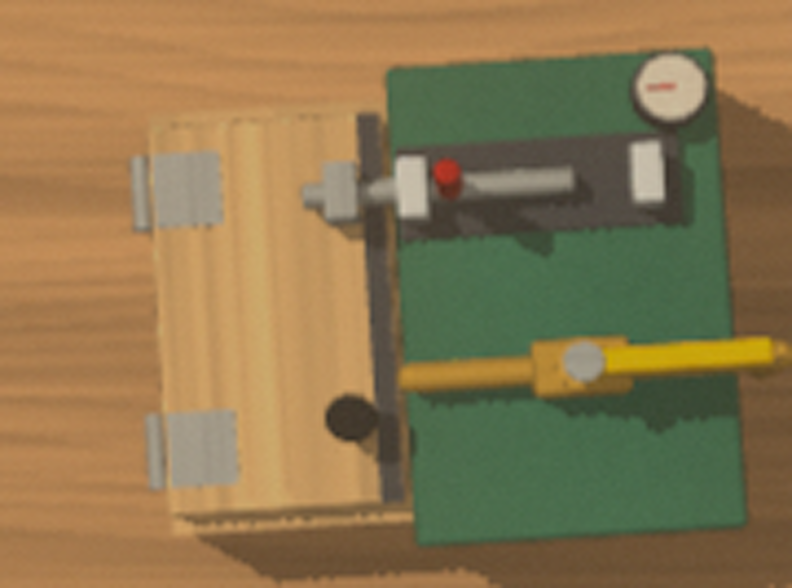

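The lid is shut, the bolt is through the keeper with its tip at (310,192), and the cock handle lies along the pipe (605–770, 355) at its stop. Handing in.

```bash
python3 -c "
from station import job
print(job.sign_off())"
```

```text
the job is handed in; nothing more can be done
None
```

The neck is in the bed, the lid is shut and bolted, and the air cock is open along the pipe; the job was handed in at about 17 s, with no verdict returned.

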